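# Tip the glove carton down into its taped place

### The job

The glove carton stands on end at one end of its yellow-taped place on the mixing bench, and a red-lidded tub has been left inside the tape. First slide the tub along the bench until it is out of the outline, keeping it upright; then push the carton over so that it lies flat on its plain back inside the outline, its slot facing up ready for use. Only push with the fingers: grip neither of them nor lift it off the bench, and leave everything else where it stands.

Things in the scene. Friction and masses are not known exactly. Their poses are not given: they have to be found in the camera images.
- place: Yellow tape outline stuck flat on the bench (no height): a rectangle 270 mm (its x) by 165 mm (its y) inside the tape, tape 20 mm wide. Origin at the centre of the rectangle, on the bench surface, z up. The carton starts standing astride the tape at its -x end and is to lie along its x.
- carton: White glove carton with a pink band near its foot, standing on end, loose: 75 mm (its x) by 115 mm (its y) by 220 mm (its z), about 0.26 to 0.44 kg, centre of mass in the middle. Origin at the centre of its underside; z up its length. The face towards -x has the dark slot; the face towards +x is the plain back with a blue panel and looks towards the middle of the taped place.
- carton_center (a point): Centre of the carton, 110 mm above its underside when standing, 37.5 mm above the bench when lying on its back.
- carton_foot (a point): Middle of the lower edge of the carton's plain back, the edge over which it tips: 37.5 mm from carton along +x, on the bench.
- tub: Closed tub with brown band and red lid, standing upright in the taped place: 92 mm in diameter with straight sides, 75 mm high, about 0.26 to 0.44 kg. Origin at the centre of its underside, z up.
- tub_center (a point): Centre of the tub, 37.5 mm above its underside.
- duster: Bystander: white and red aerosol can, 66 mm diameter, 202 mm high, with a thin straw reaching 85 mm from its axis along its x at the top. Origin under its centre.
- bottle: Bystander: milky bottle, 84 mm diameter, 164 mm high. Origin under its centre.
- cup: Bystander: white paper cup with a blue label and a metal lid 92 mm across, 107 mm high. Origin under its centre.
- tin: Bystander: rectangular metal solvent tin, 65 mm (its x) by 105 mm (its y), 185 mm high. Origin under its centre.
- beaker: Bystander: empty clear mixing beaker in a black cage, 132 mm across the top, 152 mm high. Origin under its centre.
- slabs: Bystander: two white plaster slabs one on the other, 150 mm (its x) by 120 mm (its y), 31 mm high. Origin under its centre.
Mind the look-alikes: they are no part of the job. Leave any green, orange or turquoise look-alike of the tub alone.

How it is judged (in metres and radians):
On the way:
1. the tub stands outside the taped outline while the carton is still standing ((x of tub_center in the frame of place above 0.174 m or x of tub_center in the frame of place below -0.174 m or y of tub_center in the frame of place above 0.121 m or y of tub_center in the frame of place below -0.121 m) and angle between tub's own z axis and vertical below 0.08 rad and height (world z) of tub_center between 0.03 and 0.045 m and linear speed of tub below 0.02 m/s and angle between carton's own z axis and vertical below 0.1 rad), for 0.2 s.
At the end, for the whole second after the job is handed in: The carton lies flat on its plain back, slot up, at rest, its centre within 35 mm (along each side) of the middle of the taped outline and its length within 0.25 rad of the outline's; the tub stands upright on the bench with its whole foot out of the inside of the outline ((x of tub_center in the frame of place above 0.174 m or x of tub_center in the frame of place below -0.174 m or y of tub_center in the frame of place above 0.121 m or y of tub_center in the frame of place below -0.121 m) and angle between tub's own z axis and vertical below 0.08 rad and height (world z) of tub_center between 0.03 and 0.045 m and linear speed of each of tub, carton below 0.02 m/s and angle between carton's own x axis and vertical above 3.06 rad and height (world z) of carton_center between 0.03 and 0.045 m and x of carton_center in the frame of place between -0.035 and 0.035 m and y of carton_center in the frame of place between -0.035 and 0.035 m and angle between the z axis of carton and the x axis of place, either way round below 0.25 rad); the robot touches nothing.
It fails at once if the carton or the tub is gripped or pressed with more than 30 N (contact force between the fingers and carton above 30 N or contact force between the fingers and tub above 30 N).
It fails at once if the carton is lifted off the bench, or tipped sideways or backwards (the lower edge of its back rises more than 30 mm) (height (world z) of carton_foot above 0.03 m).
It fails at once if the tub is lifted or knocked over (height (world z) of tub_center above 0.0575 m or angle between tub's own z axis and vertical above 0.5 rad).
It fails at once if something else on the bench is moved more than 25 mm (distance of any of duster, bottle, cup, tin, beaker, slabs from where it was at the start of the episode above 0.025 m).
It also fails if it takes over 51 s, if anything falls off the work surface, if the arm or the gripper's body presses on something with over 40 N, if the wrist force passes 120 N, or if a joint passes its speed limit or range.

### The arm

A 6-joint arm with a two-finger parallel gripper is mounted at the origin on the work surface. World frame = base frame: x ahead of the robot, y to its left, z up, the work surface at z = 0. Lengths are in mm, angles in rad, forces in N, time in s.
With the tool pointing down it reaches from about 300 to 775 mm from the base axis. Payload 14.6 kg.
Tool frame: the origin (TCP) lies on the centre line of the jaws, within the pads' length; the fingertips stand 19 mm ahead of it and the grasp point (between the pads) is the TCP (bot.tip_reach is the distance from the TCP to the fingertips, in mm); z points along the fingers, y is the line along which they close (so a half turn about z gives the same grasp; the last joint's range is limited). The gripper opens to 85 mm and grips with 20 to 120 N. Pads are 22 mm wide; open, the fingers measure 114 mm over their backs; the gripper's body (76 mm by 85 mm) begins 54 mm behind the grasp point. The pads swing forward as they close: fully open they stand 13 mm farther back than shut.
Start: joints at [-1.333, 0.3, 1.521, -0, 1.321, -0.067], TCP at [165.049, -524.641, 250.281] pointing down, gripper open.
Joint ranges: [-3.03, 3.03], [-0.79, 2.21], [0.23, 2.52], [-1.04, 4.18], [0, 3.07], [-2.55, 2.55]. Speed limits (rad/s): [2.22, 2.22, 2.57, 3.14, 3.14, 3.14].

### API

Orientations are given as a unit quaternion [w, x, y, z].
In Python, from rig import bot gives the robot as it stands. Calls block until the motion is done:
- bot.move_to(position, orientation): joint-space move of the TCP to a pose.
- bot.servo_line(position, attitude=None, speed=150, until_force=None): straight line of the TCP; attitude=None keeps the orientation; speed is the mean speed in mm/s. With until_force (N) it stops when the force on the tool has changed by that much, and returns True; else False.
- bot.move_joints(angles): joint-space move.
- bot.move_gripper(opening, grip_force=None): finger opening in mm; grip_force is the grip in N (None keeps the last); returns when the fingers have stopped.
- bot.dwell(seconds).
- bot.ik(position, orientation): joint angles nearest the present ones, or None.
- bot.read_state(): the state.
- bot.read_camera(name): name is "side" or "top" or "wrist"; returns a dict with "image" (384x512x3 uint8, blue, green, red), "depth" (384x512 float32, mm along the optical axis (not along the pixel's ray), 0 where there is no reading), "fovy" (degrees; the focal length in pixels is half the picture's height over the tangent of half this angle, whatever the lens; pixels are square), "cx", "cy" (the principal point, pixels), "eye" and "attitude" of the camera in the world; the wrist camera has in their place "mount" (4x4, takes a point from camera to tool coordinates, whose origin is the TCP and whose axes are the flange's). Camera axes: x right, y down, z forward; pixel columns grow to the right and rows downward; lengths in mm; the calibration is good to about 2 mm. The wrist camera is an equidistant fisheye: a pixel r from the principal point sees the ray r / f radians off the axis. A picture is of the moment at which its call begins: read the wrist's pose just before it.
A pose or a line that the arm cannot do raises bot.MotionError and nothing moves.
- bot.finish_job(): hands the job in; it is judged then, once.
The state is a dict: "clock": time; "joint_positions": joint angles; "qvel": joint speeds; "effort": joint torques, N m; "ee_pos": TCP position; "tool_rot": TCP orientation; "ft_force": force on the tool from outside, world axes, zero at the start; "moment": the same for the moment, N m; "grip_width": finger opening in mm; "grip_force": force on a finger pad.
Only numpy, scipy, OpenCV 4.12 (cv2) and the standard library are available. Lean on these libraries where they do the work, as an engineer would, in place of code of your own. Each camera call takes 0.05 s, during which the arm holds its last target. There are 200 camera calls.

## Working session

There is one attempt and no reset: what is moved stays moved. The work goes in short steps, each a Python script; the robot and the scene stay as the last script left them, time stands still between calls to the robot, and variables do not carry over. Pictures are saved under pics/ and viewed, at most 10 in all, crops included, and the job is handed in when it is done.

```bash
ls; mkdir -p pics; cat > h.py <<'E'
import numpy as np, cv2
from rig import bot
from scipy.spatial.transform import Rotation as R
def world(c):
    d=c["depth"];h,w=d.shape;f=h/2/np.tan(np.radians(c["fovy"])/2)
    u,v=np.meshgrid(np.arange(w),np.arange(h))
    p=np.dstack([(u-c["cx"])/f*d,(v-c["cy"])/f*d,d])
    q=c["attitude"];r=R.from_quat(np.r_[q[1:],q[0]]) if np.size(q)==4 else R.from_matrix(q)
    return (p.reshape(-1,3)@r.as_matrix().T+np.array(c["eye"])).reshape(h,w,3)
E
python3 - <<'E'
from h import *
ims=[]
for n in("top","side"):
    c=bot.read_camera(n);print(n,c["fovy"],c["eye"],c["attitude"]);np.savez(n+".npz",W=world(c),im=c["image"])
    cv2.imwrite(f"pics/{n}0.png",cv2.resize(c["image"],(800,600)))
print(bot.read_state()["clock"])
E
```

```text
pics
top 49.7662875653065 [ 432.48658182  -48.60266819 1431.01222316] [-0.02854754  0.7159535  -0.69693719  0.02956646]
side 46.199733087496085 [-472.45577498 -462.75093684 1505.21583083] [-0.27549278  0.78573807 -0.52451629  0.17776974]
0.1
```

View pics/top0.png

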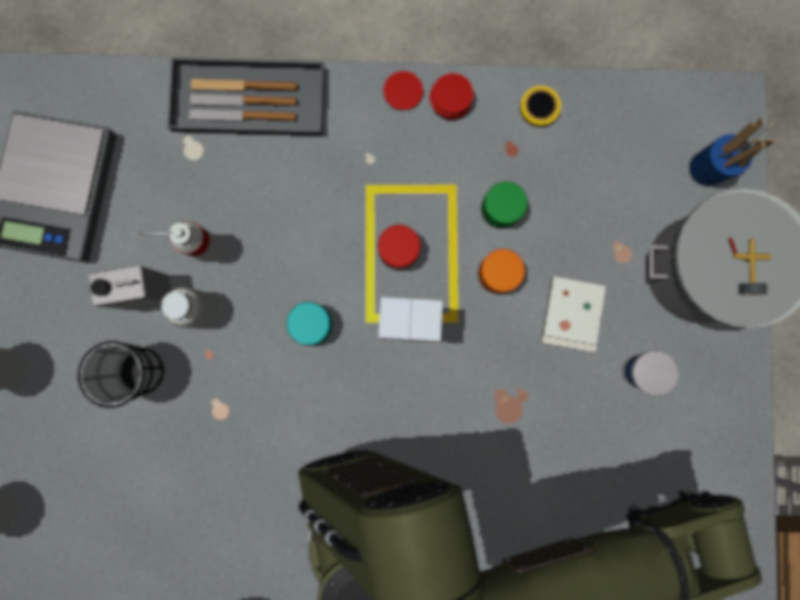

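View pics/side0.png

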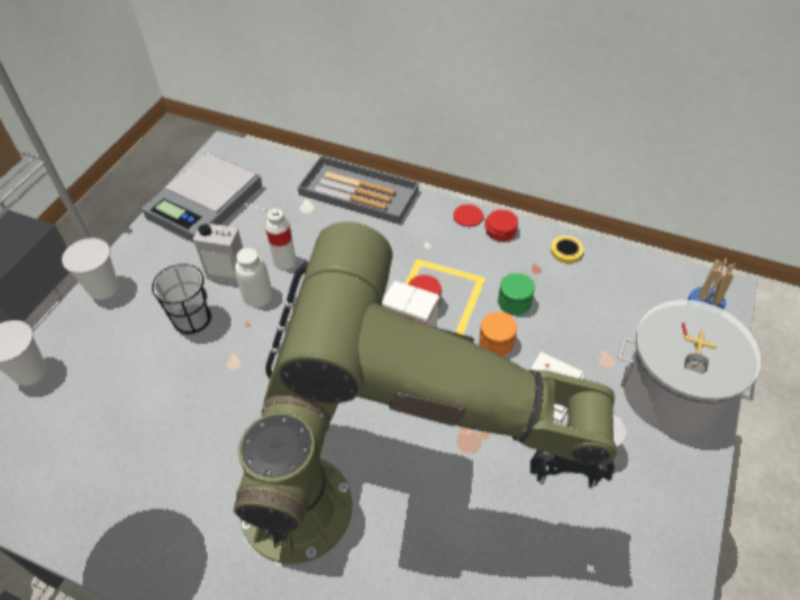

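The pictures show the carton at (410,320) in the top view. The red-lidded tub is inside the tape at (399,247). Its look-alikes are the red lids at (403,91) and (452,96), green (506,204), orange (502,270) and turquoise (309,323). I choose (399,247) because it is red and inside the outline.

```bash
python3 - <<'E'
from h import *
d=np.load("top.npz");W=d["W"];im=d["im"];hsv=cv2.cvtColor(im,cv2.COLOR_BGR2HSV)
H,S,V=[hsv[...,i].astype(int) for i in range(3)]
def rect(m,name):
    P=W[m];r=cv2.minAreaRect(P[:,:2].astype(np.float32));print(name,len(P),np.round(r[0],1),np.round(r[1],1),round(r[2],2),"z",np.round(np.percentile(P[:,2],[5,50,95]),1));return P
box=lambda x0,x1,y0,y1:np.fromfunction(lambda v,u:(u>x0*.64)&(u<x1*.64)&(v>y0*.64)&(v<y1*.64),(384,512))
yel=(H>20)&(H<35)&(S>120)&(W[...,2]<8)
P=rect(yel&box(350,470,170,335),"tape outer")
for n,m in {"left":box(362,380,195,310),"right":box(444,464,195,300),"far":box(380,445,180,200)}.items():
    Q=W[yel&m];l=cv2.fitLine(Q[:,:2].astype(np.float32),cv2.DIST_L2,0,.01,.01).ravel();print(n,np.round(l,3))
rect((W[...,2]>200)&box(360,460,280,350),"carton top")
rect((W[...,2]>65)&(W[...,2]<95)&((H<10)|(H>170))&(S>100)&box(370,430,215,280),"tub")
for n,b in dict(green=(475,535,175,235),orange=(475,535,240,300),turq=(280,340,295,350),redlids=(380,480,65,125)).items(): rect((W[...,2]>15)&(S>100)&box(*b),n)
for n,b in dict(duster=(135,215,210,260),bottle=(155,205,280,330),tin=(80,150,260,310),beaker=(70,165,335,410),slabs=(540,610,270,355),cup=(620,685,345,400)).items(): rect((W[...,2]>20)&box(*b),n)
c=im[int(170*.64):int(350*.64),int(280*.64):int(540*.64)];cv2.imwrite("pics/crop.png",cv2.resize(c,None,fx=4,fy=4))
E
```

```text
tape outer 1330 [638.7 -81.3] [311.8 204.3] 1.74 z [-4.2  0.9  5.6]
left [1.00000e+00 3.10000e-02 6.36416e+02 1.18400e+01]
right [ 1.00000e+00  2.30000e-02  6.52325e+02 -1.72438e+02]
far [ 2.7000e-02 -1.0000e+00  7.8349e+02 -7.9919e+01]
carton top 1020 [475.3 -76.9] [115.   87.3] 88.25 z [216.7 220.5 224.6]
tub 592 [642.2 -52. ] [87.7 86.3] 1.98 z [70.4 75.4 79.6]
green 644 [ 598.1 -186.9] [ 88.6 428.1] 57.38 z [47.4 74.7 79.8]
orange 664 [ 544.2 -171.6] [ 90.3 319.8] 26.5 z [47.5 74.7 79.9]
turq 640 [474.6  65.7] [ 88.7 227. ] 1.11 z [68.3 75.  80. ]
redlids 645 [ 744.5 -125. ] [612.8 193. ] 3.72 z [26.9 42.3 47.7]
duster 597 [563.  190.1] [539.9  68. ] 68.52 z [ 56.1 157.7 201.5]
bottle 729 [455.4 213.2] [519.  83.] 75.91 z [ 47.1 131.1 166.7]
tin 942 [508.8 294.2] [699.   91.8] 82.99 z [ 82.6 164.2 182.2]
beaker 1463 [364.2 261. ] [128.5 620.9] 0.76 z [ 31.2 110.6 153.1]
slabs 1358 [ 510.6 -277.7] [456.8 160. ] 89.51 z [26.  31.5 36.7]
cup 777 [ 388.1 -338.5] [ 88.9 579.8] 0.02 z [ 49.2 107.2 112.5]
```

View pics/crop.png

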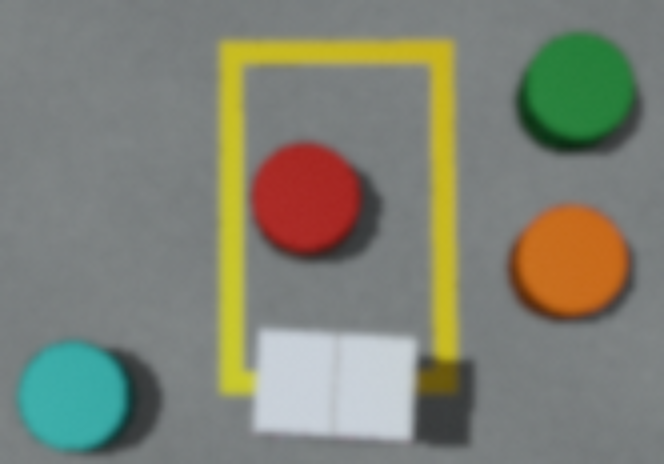

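The crop confirms the red tub at (306,197), the carton at (335,385) and clear bench to the left of the outline. Next I check arm clearance over the carton and refine its pose.

```bash
cat >> h.py <<'E'
def q(yaw,pitch=0):  # tool down; tool x along world yaw
    r=R.from_euler("z",yaw)*R.from_euler("y",pitch)*R.from_euler("x",np.pi)
    x=r.as_quat();return np.r_[x[3],x[:3]]
E
python3 - <<'E'
from h import *
A=[];b=[]
for r in (400,500,600,700):
  for z in (60,200):
    for p in (-.4,0,.3):
      j=bot.ik([r,0,z],q(0,p))
      if j is None: continue
      a=j[1];c=a+j[2];t=c+j[4];s,k=np.sin,np.cos
      A+=[[1,0,s(a),s(c),s(t)],[0,1,k(a),k(c),k(t)]];b+=[r,z]
x,res,*_=np.linalg.lstsq(np.array(A),np.array(b),rcond=None);print("a,h,l1,l2,T",np.round(x,1),res,len(b))
for P,o in (([642,-125,55],q(np.pi/2)),([642,-125,55],q(-np.pi/2)),([642,40,55],q(np.pi/2)),([642,40,55],q(-np.pi/2)),([410,-75,204],q(-.03)),([520,-78,204],q(-.03))):
  j=bot.ik(P,o);print(P,None if j is None else np.round(j,2))
  if j is not None: print("wrist z",P[2]+x[4],"slope down",np.round(np.pi/2-j[1]-j[2],2))
print(bot.read_state()["tool_rot"],bot.tip_reach)
d=np.load("top.npz");W=d["W"];m=(W[...,2]>190)&(W[...,2]<260);m[:170]=0;m[230:]=0;m[:,:220]=0;m[:,300:]=0
P=W[m&(abs(W[...,2]-220)<12)];g=d["im"][m&(abs(W[...,2]-220)<12)].mean(1)
P=P[g>g.max()*.8];print(len(P),P.mean(0),np.percentile(P,[2,98],axis=0),cv2.minAreaRect(P[:,:2].astype(np.float32)))
E
```

```text
a,h,l1,l2,T [-18.2 175.6 430.  445.6 221.1] [1401.00836779] 48
[642, -125, 55] [-0.25  0.73  1.35  0.    1.06 -0.25]
wrist z 276.08949449287434 slope down -0.51
[642, -125, 55] None
[642, 40, 55] [ 0.01  0.71  1.39 -0.    1.04  0.01]
wrist z 276.08949449287434 slope down -0.53
[642, 40, 55] None
[410, -75, 204] [-0.27  0.05  1.93 -0.    1.16  1.33]
wrist z 425.08949449287434 slope down -0.41
[520, -78, 204] [-0.22  0.29  1.65 -0.    1.21  1.38]
wrist z 425.08949449287434 slope down -0.37
[-5.23296069e-04  9.88411713e-01  1.51795949e-01 -5.05582371e-05] 19.0
975 [482.00541572 -76.58284779 220.53176103] [[ 446.74779745 -131.00895448  215.9441148 ]
 [ 517.39636338  -22.41392175  225.03649539]] ((482.1319580078125, -76.32364654541016), (113.38099670410156, 73.7569351196289), 88.26409912109375)
```

```bash
python3 - <<'E'
from h import *
bot.move_gripper(40)
o=q(np.pi/2)
bot.move_to([645,-128,330],o)
bot.servo_line([642,-128,45],speed=200)
print(bot.read_state()["ft_force"])
bot.servo_line([642,-110,45],speed=60)
try:
    bot.servo_line([640,5,45],speed=50)
finally: s=bot.read_state();print(s["ft_force"],s["ee_pos"],s["clock"])
bot.servo_line([640,-20,45],speed=80)
bot.servo_line([640,-30,330],speed=250)
bot.move_to([400,-75,330],q(-.03))
bot.move_gripper(60)
c=bot.read_camera("top");cv2.imwrite("pics/top1.png",cv2.resize(c["image"],(800,600)));W=world(c)
hsv=cv2.cvtColor(c["image"],cv2.COLOR_BGR2HSV).astype(int)
m=((hsv[...,0]<10)|(hsv[...,0]>170))&(hsv[...,1]>100)&(abs(W[...,2]-75)<10)&(abs(W[...,0]-640)<80)&(W[...,1]<110)
P=W[m];print(len(P),cv2.minAreaRect(P[:,:2].astype(np.float32)),P[:,2].mean(),bot.read_state()["clock"])
E
```

```text
[ 0.00096166 -0.62348138  0.85688178]
[-0.39969776 -2.04749194 -0.28979638] [640.01204127   4.88373232  44.985112  ] 7.325
589 ((656.14306640625, -96.98237609863281), (90.47860717773438, 391.9219665527344), 6.998465538024902) 75.01714452280608 10.75
```

View pics/top1.png

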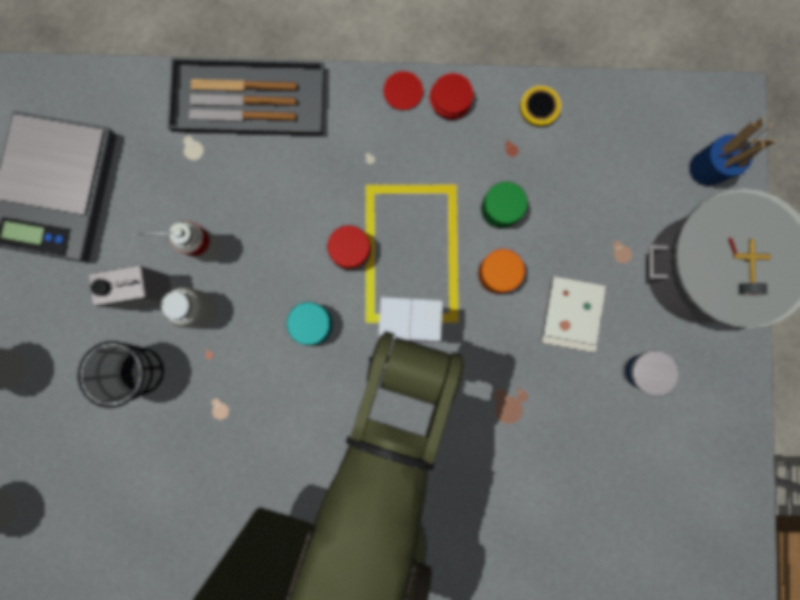

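The tub now stands at (349,247), left of the outline, and the carton is still up at (410,320). Now I tip the carton.

```bash
python3 - <<'E'
from h import *
c=bot.read_camera("top");W=world(c);hsv=cv2.cvtColor(c["image"],cv2.COLOR_BGR2HSV).astype(int)
m=((hsv[...,0]<10)|(hsv[...,0]>170))&(hsv[...,1]>100)&(abs(W[...,2]-75)<8)&(abs(W[...,0]-640)<60)&(abs(W[...,1]-50)<70)
print("tub",np.median(W[m],axis=0),len(W[m]))
bot.servo_line([400,-74,204],speed=150)
bot.servo_line([425,-75,204],speed=80)
bot.servo_line([522,-78,204],speed=50)
s=bot.read_state();print(s["ft_force"],s["clock"])
bot.dwell(.5)
bot.servo_line([400,-74,300],speed=200)
c=bot.read_camera("top");cv2.imwrite("pics/top2.png",cv2.resize(c["image"],(800,600)));W=world(c)
hsv=cv2.cvtColor(c["image"],cv2.COLOR_BGR2HSV).astype(int)
m=(abs(W[...,2]-75)<9)&(abs(W[...,0]-635)<135)&(abs(W[...,1]+80)<80)
P=W[m];print(len(P),cv2.minAreaRect(P[:,:2].astype(np.float32)),P[:,2].mean(),bot.read_state()["clock"])
E
```

```text
tub [637.6500404   54.44416228  75.05454063] 581
[ 0.40518844 -0.234577    0.38607042] 14.35
2288 ((630.9887084960938, -82.03276062011719), (115.50017547607422, 221.0040283203125), 88.17037963867188) 75.63226392940335 15.825
```

View pics/top2.png

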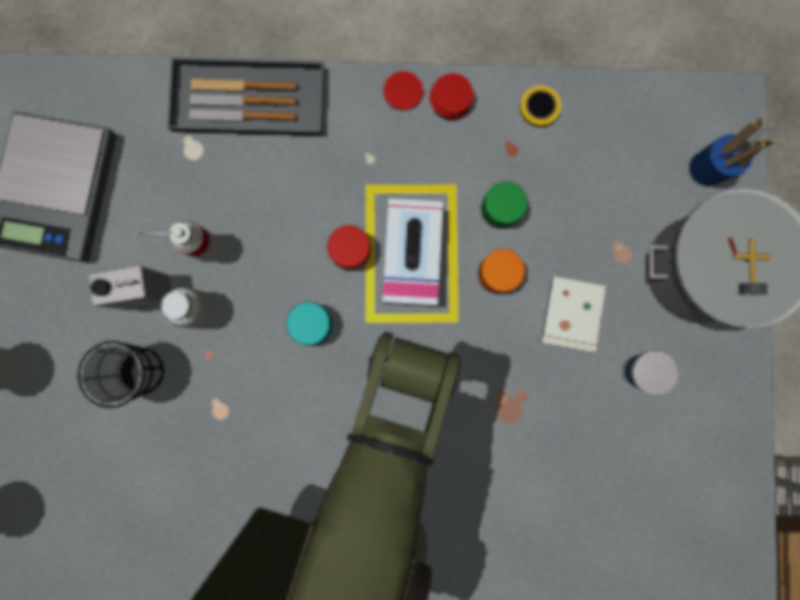

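The carton lies slot up at (413,250), 8 mm from the middle of the outline and turned 0.06 rad. The tub centre is 135 mm to the side, past the required 121 mm.

```bash
python3 -c "
from rig import bot
print(bot.finish_job())"
```

```text
the job is handed in; nothing more can be done
None
```

The job is handed in: by my last camera measurement the tub stands upright outside the tape, and the carton lies flat on its back, slot up, inside the outline; the judge's verdict was not shown.

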